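# Third hand: press the shelf divider against its side panel

## Robot

A 6-joint arm with a two-finger parallel gripper is mounted at the origin on the work surface. World frame = base frame: x ahead of the robot, y to its left, z up, the work surface at z = 0. Lengths are in m, angles in rad, forces in N, time in s.
With the tool pointing down it reaches from about 0.425 to 0.95 m from the base axis. Payload 3.5 kg.
Tool frame: the origin (TCP) lies midway between the tips of the shut fingers; the grasp point (between the pads) lies 19 mm behind it; z points along the fingers, y is the line along which they close (so a half turn about z gives the same grasp; the last joint's range is limited). The gripper opens to 85 mm and grips with 20 to 120 N. Pads are 22 mm wide; open, the fingers measure 114 mm over their backs; the gripper's body (76 mm by 85 mm) begins 54 mm behind the grasp point. The pads swing forward as they close: fully open they stand 13 mm farther back than shut.
Start: joints at [0.969, 0.286, 1.577, -0, 1.279, -0.15], TCP at [0.295, 0.607, 0.231] pointing down, gripper open.
Joint ranges: [-2.77, 2.77], [-0.9, 2.22], [0.21, 2.48], [-1.53, 4.67], [0.24, 2.81], [-2.84, 2.84]. Speed limits (rad/s): [2.79, 2.79, 3.14, 3.14, 3.14, 3.14].

## Interface

Orientations are given as a unit quaternion [x, y, z, w].
In Python, from plant import ctrl gives the robot as it stands.
- The arm moves only by the tool arm_command, never from a script. Its argument "steps" is one flat list of numbers, 5 for each row, row after row: the opening in per cent of the stroke, from 0 (shut) to 100 (fully open), then the shift along the tool's x, y, z each as a share of 25 mm, from -1 to 1, then the turn about the tool's z as a share of 0.1 rad, from -1 to 1. In form: [grip, tx, ty, tz, spin, grip, tx, ty, tz, spin, ...]. A call has 1 to 8 rows; each row shifts and turns the commanded pose from where the row before left it, along the tool's axes as they then stand; what a row does not reach is not made up. A row lasts 1/12 s, in which the tool goes at most 41.7 mm and 7.16 degrees, less where a joint would pass 70% of its speed; a pose out of reach is approached as far as the arm can. A call with a number of a shift or a turn outside -1 to 1 is refused whole. A call with a gripper value outside its range is refused whole. The fingers move at their own pace and stop on an object; "squeeze" is the grip in N (left out, the last holds). Time passes only in rows, so rows that do not move let the fingers close. It gives the time, the measured TCP pose, the force, the opening and the grip force at its end, in the units of the state.
- ctrl.get_state(): the state, without advancing time (a new reading comes with each control period).
- ctrl.read_camera(name): name is "side" or "top" or "wrist"; returns the picture (420x560x3 uint8, red, green, blue); there is no depth.
- ctrl.camera_model(name): a dict with "intrinsics" (3x3 intrinsics, pixels), "D" ([k1, k2, p1, p2, k3] as OpenCV has them; the pictures are not rectified), "rvec" (rotation vector, rad) and "tvec" (3), from world to camera coordinates, as OpenCV has them. Camera axes: x right, y down, z forward; pixel columns grow to the right and rows downward; lengths in m; the calibration is good to about 2 mm. A picture is of the moment at which its call begins: read the wrist's pose just before it. camera_model takes no time and is no camera call; for the wrist camera it gives the pose at the moment of the call.
- ctrl.sign_off(): hands the job in; it is judged then, once.
The state is a dict: "time": time; "qpos": joint angles; "dq": joint speeds; "joint_efforts": joint torques, N m; "eef_pos": TCP position; "tcp_rot": TCP orientation; "contact_force": force on the tool from outside, world axes, zero at the start; "wrist_torque": the same for the moment, N m; "opening": opening from 0.0 (shut) to 1.0 (fully open); "finger_force": force on a finger pad.
Only numpy, scipy, OpenCV 4.12 (cv2) and the standard library are available. Lean on these libraries where they do the work, as an engineer would, in place of code of your own. Each camera call takes 0.05 s, during which the arm holds its last target. There are 200 camera calls.

## Task

Pick up the light-wood divider board, stand it upright on the grey jig base along the black centre line, and push its end squarely against the white spring-backed side panel with a steady force of about 10 N (orange pointers in the green zones). Keep that force for at least three seconds without ever pushing the panel to the end of its travel, leave the mug, the jar and the screwdriver alone, and finish while still holding the board pressed there, so that a colleague can drive the screws.

Things in the scene. Friction and masses are not known exactly. Their poses are not given: they have to be found in the camera images.
- divider_mid (a point): Centre (half-way up) of the loose light-wood divider board: 20 mm thick (its x axis), 160 mm long (its y axis), 90 mm tall (z, up), about 0.2 kg, either end alike. It starts standing on its long narrow edge on the black desk, so its centre is 45 mm above the desk.
- divider: The same divider board; origin at the centre of its underside, same axes.
- jig: Fixed assembly jig on the desk; origin at the centre of its underside, z up. Grey base board 190 mm (x) by 340 mm (y), 18 mm high; a black line on top runs along y at x = 0, where the divider's mid-plane belongs. The white side panel stands across it, pressing face at y = -70 mm at rest, and slides towards -y. A fixed wooden block, 88 mm high, stands at y = -150 to -170 mm.
- panel_face (a point): Middle of the pressing face of the white upright side panel (120 mm wide, 18 mm thick, 90 mm tall, top 109 mm above the desk), on a sprung slide. The point is 64 mm above the desk and moves with the panel; the face looks to jig +y; axes as the jig's. The divider's end goes against it.
- fence (a joint): How far the side panel has been pushed back towards jig -y, m: 0 at rest, end of travel 0.028. A linear spring of 700 N/m without preload returns it, so 10 N is about 0.0143. Scales on both edges of the base are white, green (9 to 20 mm pushed in) and red; orange pointers level with the pressing face run over them.
- mug: Blue mug, 80 mm across, 95 mm tall, handle at its +y; origin at the centre of its underside. Leave alone.
- screw_jar: Glass jar with a black lid, 60 mm across, 75 mm tall; origin at the centre of its underside. Leave alone.
- screwdriver: The colleague's screwdriver lying on the desk beyond the jig, about 200 mm long, along its own x axis. Leave alone.
Not all that is in view belongs to the job. Of the things shaped like the divider, the wooden one is meant.

How it is judged:
On the way, in this order (a step that is already met when the one before it is completed fails the run):
1. the divider is picked up clear of the desk (height (world z) of divider_mid above 0.065 m and contact force between the fingers and divider above 1 N and contact force between divider and fence below 0.5 N), for 0.1 s.
2. it stands upright on the jig base along the line and presses the panel with 6 to 14 N for three seconds (x of divider_mid in the frame of jig between -0.008 and 0.008 m and z of divider_mid in the frame of jig between 0.057 and 0.069 m and angle between divider_mid's own z axis and vertical below 0.12 rad and angle between the y axis of divider and the y axis of jig, either way round below 0.12 rad and contact force between divider and fence between 6 and 14 N and value of joint fence between 0.0075 and 0.021 m), for 3 s.
At the end, for the whole second after the job is handed in: Still held by the robot and at rest: divider upright and square to the panel within 0.12 rad, mid-plane within 8 mm of the black line, underside within 6 mm of the base top, pressing the panel with 6 to 14 N (panel 7.5 to 21 mm in); bystanders within 40 mm of their starts (all of step 2 and contact force between the fingers and divider above 2 N and linear speed of divider below 0.02 m/s and distance of each of mug, screw_jar, screwdriver from where it was at the start of the episode below 0.04 m); the arm keeps its last pose, push and grip.
It fails at once if the panel is pushed to the end of its travel (value of joint fence above 0.027 m).
It fails at once if a bystander is disturbed (distance of any of mug, screw_jar, screwdriver from where it was at the start of the episode above 0.04 m).
It also fails if it takes over 45 s, if anything falls off the work surface, if the arm or the gripper's body presses on something with over 40 N, if the wrist force passes 120 N, or if a joint passes its speed limit or range.

## Working session

There is one attempt and no reset: what is moved stays moved. The work goes in short steps, Python scripts to look and compute and a tool call to move; the robot and the scene stay as the last step left them, time stands still between calls to the robot, and variables do not carry over. Pictures are saved under pics/ and viewed, at most 10 in all, crops included, and the job is handed in when it is done.

Besides the shell and the picture viewer there is one more tool, called after "Request:" as a command line: name --argument value ..., lists and objects as JSON in quotes. arm_command: Moves the arm, as the interface text tells. Its arguments: {"type":"object","properties":{"steps":{"type":"array","items":{"type":"number"}},"squeeze":{"type":"number"}},"required":["steps"]}

```bash
mkdir -p pics; ls
python3 - <<'E'
from plant import ctrl
import cv2
s=ctrl.get_state();print(s)
for n in("top","side"):
    im=ctrl.read_camera(n);cv2.imwrite(f"pics/{n}0.png",im[...,::-1]);m=ctrl.camera_model(n);print(n,m)
E
```

```text
pics
{'time': 0.0, 'qpos': array([ 9.68993854e-01,  2.87197537e-01,  1.57815441e+00,  6.41519778e-06,
        1.27858778e+00, -1.49995114e-01]), 'dq': array([ 2.26141351e-04,  1.14163281e-04, -7.64271314e-04, -6.02913185e-04,
        2.66212125e-05, -7.21737262e-04]), 'joint_efforts': array([-4.26019342e-04, -4.05980015e+01, -2.92628378e+01, -1.26351761e-04,
        5.71697048e-03,  4.25025945e-06]), 'eef_pos': array([0.2942999 , 0.60674807, 0.22993815]), 'tcp_rot': array([ 2.23987922e-01,  9.74591214e-01, -1.09046868e-03, -4.33670843e-04]), 'contact_force': array([-0.37974552,  0.09023095,  0.13586694]), 'wrist_torque': array([-0.0004543 ,  0.05741276, -0.02208803]), 'finger_force': 0.0, 'opening': 1.0024761587191129}
top {'intrinsics': array([[383.47535864,   0.        , 283.86908267],
       [  0.        , 383.47535864, 206.20682996],
       [  0.        ,   0.        ,   1.        ]]), 'D': array([-0.08205705,  0.        ,  0.        ,  0.        ,  0.        ]), 'rvec': array([ 2.16067422, -2.22232035,  0.08106444]), 'tvec': array([0.115869  , 0.54329301, 1.04100974])}
side {'intrinsics': array([[445.58939443,   0.        , 279.91538997],
       [  0.        , 445.58939443, 210.54583605],
       [  0.        ,   0.        ,   1.        ]]), 'D': array([-0.13426967,  0.        ,  0.        ,  0.        ,  0.        ]), 'rvec': array([ 2.4312573 , -0.22542652,  0.08507516]), 'tvec': array([-0.5148539 ,  0.17844036,  1.17800145])}
```

View pics/top0.png

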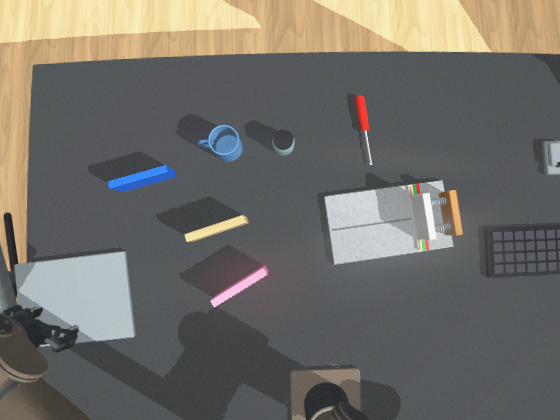

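View pics/side0.png

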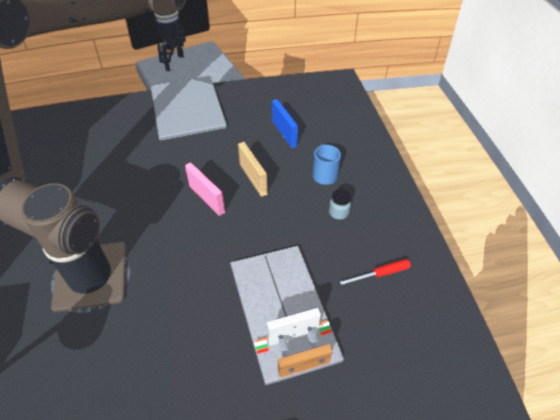

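The top view shows three boards of the divider's shape: blue at (142,178), light wood at (216,228) and pink at (240,286). The light-wood one fits the description. The jig is at about (390,222) with its panel at (423,215). In the side view the same board is at (253,168). I'll confirm it in a crop and measure.

```bash
cat > h.py <<'E'
import numpy as np, cv2
from plant import ctrl
def ray(px,m,z):
    px=np.asarray(px,float).reshape(-1,1,2)
    n=cv2.undistortPoints(px,m["intrinsics"],m["D"]).reshape(-1,2)
    R=cv2.Rodrigues(m["rvec"])[0];t=np.ravel(m["tvec"]);c=-R.T@t
    d=np.c_[n,np.ones(len(n))]@R
    return c+d*((z-c[2])/d[:,2])[:,None]
def proj(P,m): return cv2.projectPoints(np.asarray(P,float),m["rvec"],m["tvec"],m["intrinsics"],m["D"])[0].reshape(-1,2)
E
python3 - <<'E'
from h import *
im=cv2.imread("pics/top0.png");m=ctrl.camera_model("top")
print("cam",ray([[280,210]],m,0))
hsv=cv2.cvtColor(im,cv2.COLOR_BGR2HSV)
k=cv2.inRange(hsv,(12,60,110),(32,255,255));k[:200]=0;k[260:]=0;k[:,:170]=0;k[:,265:]=0
pts=np.argwhere(k)[:,::-1]
for lab,kk in(("all",k),("bright",cv2.inRange(hsv,(12,40,200),(32,255,255))&k)):
    p=np.argwhere(kk)[:,::-1]; w=ray(p,m,.09)[:,:2].astype(np.float32)
    print(lab,len(p),cv2.minAreaRect(w),cv2.boundingRect(p.astype(np.int32)))
a=cv2.resize(im[190:310,160:300],None,fx=3.4,fy=3.4,interpolation=cv2.INTER_CUBIC)
b=cv2.resize(im[170:275,310:475],None,fx=3.4,fy=3.4,interpolation=cv2.INTER_CUBIC)
c=np.zeros((600,800,3),np.uint8);a=a[:230];c[:a.shape[0],:a.shape[1]]=a;c[235:235+b.shape[0],:b.shape[1]]=b
cv2.imwrite("pics/crop.png",c)
E
```

```text
cam [[0.53713999 0.11153516 0.        ]]
all 648 ((0.4898551404476166, 0.27727705240249634), (0.025215184316039085, 0.16676774621009827), 16.86788558959961) (184, 215, 65, 27)
bright 512 ((0.4907853305339813, 0.2783792018890381), (0.021150687709450722, 0.16339357197284698), 16.862401962280273) (185, 215, 62, 27)
```

View pics/crop.png

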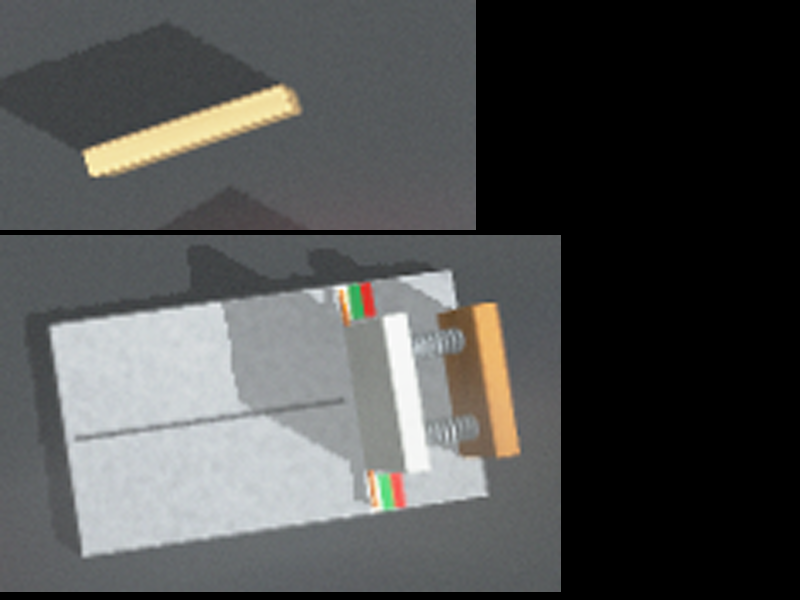

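The crop confirms that the light-wood board, at pixels (185–247, 215–242), is the divider, distinct from the blue and pink ones. The jig's centre line runs from (332,230) to (411,219), and the panel is on the image right. Next I'll measure the jig.

Run:
```python
from h import *
m=ctrl.camera_model("top")
f=lambda L:np.array([[310+(x+.5)/3.4-.5,170+(y-235+.5)/3.4-.5] for x,y in L])
c=ray(f([(50,326),(452,270),(488,495),(82,556)]),m,.018)[:,:2];print(c,[np.linalg.norm(c[i]-c[i-1]) for i in range(4)])
l=ray(f([(75,438),(343,401)]),m,.018)[:,:2]
pt=ray(f([(384,318),(409,470)]),m,.109)[:,:2]; print("panel",pt,np.linalg.norm(pt[0]-pt[1]))
o=c.mean(0);d=(c[0]+c[3]-c[1]-c[2]);d/=np.linalg.norm(d)
dl=l[0]-l[1];dl/=np.linalg.norm(dl)
print("o",o,"yaw",np.arctan2(-d[0],d[1]),np.arctan2(-dl[0],dl[1]),"line",l)
yaw=np.arctan2(-d[0],d[1]);ex=np.array([np.cos(yaw),np.sin(yaw)])
print("line x",(l-o)@ex,"panel y",(pt-o)@d)
print("facing corners divider", [o+d*y for y in(.02,.04)])
```

```text
[[ 0.57034792 -0.01226805]
 [ 0.60807385 -0.34934493]
 [ 0.42124102 -0.3697659 ]
 [ 0.38349709 -0.03177378]] [np.float64(0.18786619631470725), np.float64(0.3391814742148483), np.float64(0.18794552949676988), np.float64(0.3400930435326255)]
panel [[ 0.56157014 -0.25474565]
 [ 0.44687152 -0.26813658]] 0.11547766137580925
o [ 0.49578997 -0.19078817] yaw 0.11133348600809974 0.10554760167003314 line [[ 0.47874946 -0.02938287]
 [ 0.50224507 -0.25116237]]
line x [ 0.0009977  -0.00029266] panel y [-0.07086993 -0.07143452]
facing corners divider [array([ 0.4935679 , -0.17091199]), array([ 0.49134583, -0.15103581])]
```

The measured sizes match: jig 0.188 × 0.340 m and panel face at jig y ≈ -0.071. I take the jig origin as (0.496, -0.191) with yaw 0.11. The divider centre is at (0.4905, 0.278) with yaw 0.294. Now I'll move above it.

Request:
arm_command --steps '[100, -0.8, -0.525, 0.15, 0, 100, -0.8, -0.525, 0.15, 0, 100, -0.8, -0.525, 0.15, 0, 100, -0.8, -0.525, 0.15, 0, 100, -0.8, -0.525, 0.15, 0, 100, -0.8, -0.525, 0.15, 0, 100, -0.8, -0.525, 0.15, 0, 100, -0.8, -0.525, 0.15, 0]' --squeeze 80

```text
time: 0.77
eef_pos: [0.3929, 0.4417, 0.2006]
tcp_rot: [0.224, 0.975, -0.0, -0.0]
contact_force: [0.2, -0.3, 0.4]
opening: 1.004
finger_force: 0.0
```

Request:
arm_command --steps '[100, -0.8, -0.525, 0.15, 0, 100, -0.8, -0.525, 0.15, 0, 100, -0.8, -0.525, 0.15, 0, 100, -0.8, -0.525, 0.15, 0, 100, -0.8, -0.525, 0.15, 0, 100, -0.8, -0.525, 0.15, 0, 100, -0.8, -0.525, 0.15, 0, 100, -0.8, -0.525, 0.15, 0]'

```text
time: 1.43
eef_pos: [0.491, 0.2774, 0.1706]
tcp_rot: [0.224, 0.975, -0.0, -0.0]
contact_force: [-0.4, 0.6, -0.6]
opening: 0.997
finger_force: 0.0
```

Request:
arm_command --steps '[100, 0, 0, 0, 1, 100, 0, 0, 0, 1, 100, 0, 0, 0, 1, 100, 0, 0, 0, 1, 100, 0, 0, 0, 1, 100, 0, 0, 0, 1, 100, 0, 0, 0, 1, 100, 0, 0, 0, 1]'

```text
time: 2.1
eef_pos: [0.4905, 0.2785, 0.1707]
tcp_rot: [0.588, 0.809, -0.0, -0.0]
contact_force: [0.6, -0.2, 1.0]
opening: 0.996
finger_force: 0.0
```

Request:
arm_command --steps '[100, 0, 0, 0, 0.25, 100, 0, 0, 0, 0]'

```text
time: 2.27
eef_pos: [0.4905, 0.2785, 0.1708]
tcp_rot: [0.596, 0.803, -0.0, -0.0]
contact_force: [-0.3, -0.4, 0.1]
opening: 0.999
finger_force: 0.0
```

```bash
cat >> h.py <<'E'
from scipy.spatial.transform import Rotation as Ro
def pose():
    s=ctrl.get_state();R=Ro.from_quat(s["tcp_rot"]).as_matrix()
    yaw=np.arctan2(R[1,1],R[0,1])   # heading of tool y
    return s,R,yaw
def need(P,yaw):   # units of 25mm along tool axes, spin in 0.1 rad
    s,R,y=pose();dy=(yaw-y+np.pi/2)%np.pi-np.pi/2
    print("t",s["time"],"tcp",s["eef_pos"].round(4),"yaw",round(y,4),"tilt",R[:,2].round(4),"F",s["contact_force"].round(2),"fing",round(float(s["finger_force"]),1),"open",round(float(s["opening"]),3),"q",s["qpos"].round(2))
    print("need units xyz",(R.T@(np.array(P)-s["eef_pos"])/.025).round(3),"spin",round(-dy/.1,3))
E
python3 - <<'E'
from h import *
need([.4905,.278,.036],.294)
m=ctrl.camera_model("wrist");im=ctrl.read_camera("wrist")[...,::-1].copy()
cv2.imwrite("pics/w0raw.png",im)
y=.294;R=np.array([[np.cos(y),-np.sin(y)],[np.sin(y),np.cos(y)]])
for z in(.09,):
    P=np.array([[sx*.01,sy*.08] for sx,sy in((1,1),(1,-1),(-1,-1),(-1,1))])@R.T+[.4905,.278]
    p=proj(np.c_[P,[z]*4],m);print(p.round(1));cv2.polylines(im,[p.round().astype(np.int32)],True,(0,255,0),1)
cv2.imwrite("pics/w0.png",im)
E
```

```text
t 2.2667 tcp [0.4905 0.2785 0.1708] yaw 0.2936 tilt [-1.e-03 -4.e-04 -1.e+00] F [-0.34 -0.42  0.13] fing 0.0 open 0.999 q [ 0.34  0.1   1.91 -0.    1.13  0.04]
need units xyz [-1.90e-02  1.00e-03  5.39e+00] spin -0.004
[[295.2 109.6]
 [292.6 312.2]
 [268.4 312.2]
 [265.2 109.6]]
```

View pics/w0.png

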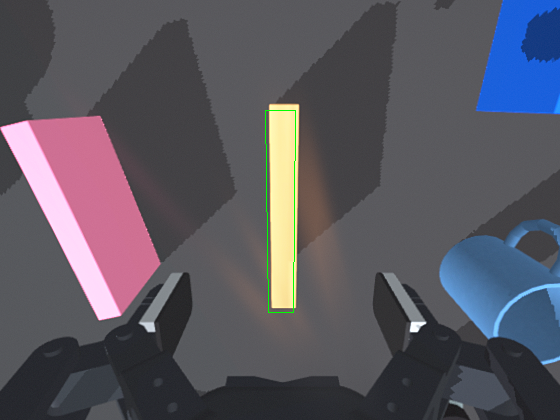

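The board's top face, (269–299, 104) to (271–296, 308), lies about 2 mm right and 4 mm up from the prediction. There is clear space for both fingers. I'll correct, descend and grip.

Request:
arm_command --steps '[100, 0.1, 0.08, 0.7, 0, 100, 0, 0, 0.7, 0, 100, 0, 0, 0.7, 0, 100, 0, 0, 0.7, 0, 100, 0, 0, 0.7, 0, 100, 0, 0, 0.7, 0, 100, 0, 0, 0.7, 0, 100, 0, 0, 0.5, 0]'

```text
time: 2.98
eef_pos: [0.4911, 0.2812, 0.0344]
tcp_rot: [0.596, 0.803, -0.001, -0.001]
contact_force: [-0.1, -0.5, -1.1]
opening: 1.001
finger_force: 0.0
```

Request:
arm_command --steps '[0, 0, 0, 0, 0, 0, 0, 0, 0, 0, 0, 0, 0, 0, 0, 0, 0, 0, 0, 0, 0, 0, 0, 0, 0, 0, 0, 0, 0, 0, 0, 0, 0, 0, 0, 0, 0, 0, 0, 0]' --squeeze 80

```text
time: 3.65
eef_pos: [0.4926, 0.2818, 0.0375]
tcp_rot: [0.596, 0.803, 0.0, 0.0]
contact_force: [-1.5, -0.4, 5.9]
opening: 0.228
finger_force: 78.6
```

Request:
arm_command --steps '[0, 0, 0, -0.4, 0, 0, 0, 0, -0.5, 0, 0, 0, 0, -0.5, 0, 0, 0, 0, -0.5, 0, 0, 0, 0, -0.5, 0, 0, 0, 0, -0.4, 0, 0, 0, 0, -0.2, 0, 0, 0, 0, 0, 0]'

```text
time: 4.32
eef_pos: [0.4932, 0.282, 0.1135]
tcp_rot: [0.596, 0.803, 0.002, 0.001]
contact_force: [-0.8, 0.4, -2.6]
opening: 0.225
finger_force: 78.2
```

Run:
```python
from h import *
need([.4909,-.146,.11],.11)
```

```text
t 4.3167 tcp [0.4932 0.282  0.1135] yaw 0.294 tilt [ 0.0035  0.0013 -1.    ] F [-0.76  0.38 -2.64] fing 78.2 open 0.225 q [0.34 0.18 1.94 0.   1.02 0.05]
need units xyz [-16.36   -5.049   0.118] spin 1.84
```

Request:
arm_command --steps '[0, -0.68, -0.21, 0, 0, 0, -0.68, -0.21, 0, 0, 0, -0.68, -0.21, 0, 0, 0, -0.68, -0.21, 0, 0, 0, -0.68, -0.21, 0, 0, 0, -0.68, -0.21, 0, 0, 0, -0.68, -0.21, 0, 0, 0, -0.68, -0.21, 0, 0]'

```text
time: 4.98
eef_pos: [0.4905, 0.1384, 0.1105]
tcp_rot: [0.596, 0.803, -0.001, -0.001]
contact_force: [-0.0, 0.2, -2.2]
opening: 0.227
finger_force: 78.3
```

Request:
arm_command --steps '[0, -0.68, -0.21, 0, 0, 0, -0.68, -0.21, 0, 0, 0, -0.68, -0.21, 0, 0, 0, -0.68, -0.21, 0, 0, 0, -0.68, -0.21, 0, 0, 0, -0.68, -0.21, 0, 0, 0, -0.68, -0.21, 0, 0, 0, -0.68, -0.21, 0, 0]'

```text
time: 5.65
eef_pos: [0.4898, -0.0038, 0.1106]
tcp_rot: [0.596, 0.803, -0.0, -0.001]
contact_force: [-0.3, -0.4, -1.7]
opening: 0.227
finger_force: 78.3
```

Request:
arm_command --steps '[0, -0.68, -0.21, 0, 0, 0, -0.68, -0.21, 0, 0, 0, -0.68, -0.21, 0, 0, 0, -0.68, -0.21, 0, 0, 0, -0.68, -0.21, 0, 0, 0, -0.68, -0.21, 0, 0, 0, -0.68, -0.21, 0, 0, 0, -0.68, -0.21, 0, 0]'

```text
time: 6.32
eef_pos: [0.489, -0.146, 0.1106]
tcp_rot: [0.596, 0.803, -0.0, -0.001]
contact_force: [-0.0, -0.1, -2.0]
opening: 0.219
finger_force: 78.3
```

Request:
arm_command --steps '[0, 0, 0, 0, 0.46, 0, 0, 0, 0, 0.46, 0, 0, 0, 0, 0.46, 0, 0, 0, 0, 0.46, 0, 0, 0, 0, 0, 0, 0, 0, 0, 0]'

```text
time: 6.82
eef_pos: [0.4893, -0.1452, 0.1107]
tcp_rot: [0.667, 0.745, -0.0, -0.001]
contact_force: [-0.0, 0.3, -2.9]
opening: 0.226
finger_force: 78.2
```

Run:
```python
from h import *
need([.4909,-.146,.056],.11)
m=ctrl.camera_model("wrist");im=ctrl.read_camera("wrist")[...,::-1].copy()
o=np.array([.4958,-.1908]);y=.11;R=np.array([[np.cos(y),-np.sin(y)],[np.sin(y),np.cos(y)]])
J=lambda L,z:proj(np.c_[np.array(L)@R.T+o,[z]*len(L)],m)
for L,z in(([(0,-.07),(0,.17)],.018),([(-.06,-.07),(.06,-.07)],.109)):
    p=J(L,z);print(p.round(1));cv2.line(im,*[tuple(int(v) for v in q) for q in p.round()],(0,255,0),1)
cv2.imwrite("pics/w1.png",im)
t=ctrl.read_camera("top")[...,::-1];cv2.imwrite("pics/t1.png",t)
```

```text
t 6.8167 tcp [ 0.4893 -0.1452  0.1107] yaw 0.1111 tilt [-1.1e-03  6.0e-04 -1.0e+00] F [-0.01  0.29 -2.87] fing 78.2 open 0.226 q [-0.49  0.06  2.07 -0.    1.01 -0.6 ]
need units xyz [-0.041  0.063  2.189] spin 0.011
[[282.6 337.8]
 [283.4  38.1]]
[[186.1 441.1]
 [379.2 441.5]]
```

View pics/w1.png

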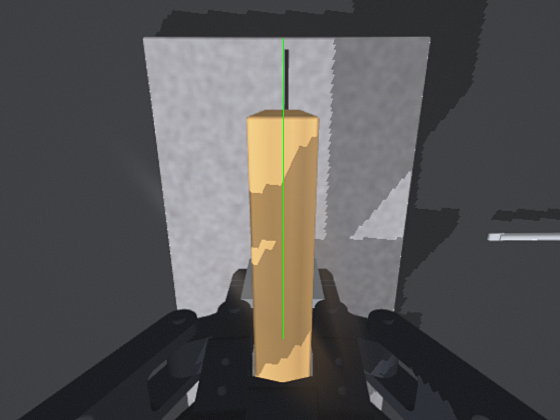

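The black line shows at column 286 (rows 50–110) and the board's mid-plane at column 283. The board is parallel to the line, so I need about 2.3 mm to the right. I'll shift and lower it.

Request:
arm_command --steps '[0, 0, 0.09, 0.4, 0, 0, 0, 0, 0.4, 0, 0, 0, 0, 0.4, 0, 0, 0, 0, 0.4, 0, 0, 0, 0, 0.3, 0, 0, 0, 0, 0.1, 0, 0, 0, 0, 0.1, 0, 0, 0, 0, 0, 0]'

```text
time: 7.58
eef_pos: [0.4917, -0.1451, 0.0583]
tcp_rot: [0.667, 0.745, -0.0, -0.0]
contact_force: [0.1, -0.3, -2.4]
opening: 0.226
finger_force: 78.3
```

Request:
arm_command --steps '[0, 0, 0, 0.06, 0, 0, 0, 0, 0.06, 0, 0, 0, 0, 0, 0]'

```text
time: 7.83
eef_pos: [0.4921, -0.1452, 0.056]
tcp_rot: [0.667, 0.745, 0.0, 0.0]
contact_force: [-1.0, 0.0, -2.9]
opening: 0.224
finger_force: 78.3
```

Request:
arm_command --steps '[0, 0, 0, 0.04, 0, 0, 0, 0, 0, 0]'

```text
time: 8.0
eef_pos: [0.4923, -0.1453, 0.0555]
tcp_rot: [0.667, 0.745, 0.0, 0.0]
contact_force: [-0.3, 0.9, -0.2]
opening: 0.225
finger_force: 78.5
```

Request:
arm_command --steps '[0, 0, 0, 0.04, 0, 0, 0, 0, 0, 0]'

```text
time: 8.17
eef_pos: [0.4924, -0.1453, 0.0554]
tcp_rot: [0.667, 0.745, -0.0, -0.0]
contact_force: [-3.6, 1.8, 6.3]
opening: 0.226
finger_force: 79.5
```

The board has touched the base. I'll ease up slightly and slide towards the panel.

Request:
arm_command --steps '[0, 0, 0, -0.03, 0, 0, -0.3, 0, 0, 0, 0, -0.3, 0, 0, 0, 0, -0.3, 0, 0, 0, 0, -0.2, 0, 0, 0, 0, -0.1, 0, 0, 0, 0, 0, 0, 0, 0, 0, 0, 0, 0, 0]'

```text
time: 8.83
eef_pos: [0.4961, -0.176, 0.0555]
tcp_rot: [0.668, 0.745, 0.0, 0.001]
contact_force: [-0.5, 2.7, 4.3]
opening: 0.226
finger_force: 79.2
```

Request:
arm_command --steps '[0, -0.1, 0, 0, 0, 0, -0.1, 0, 0, 0, 0, 0, 0, 0, 0, 0, 0, 0, 0, 0]'

```text
time: 9.17
eef_pos: [0.4965, -0.1805, 0.0554]
tcp_rot: [0.667, 0.745, 0.0, 0.001]
contact_force: [-1.0, 3.4, 6.0]
opening: 0.225
finger_force: 79.2
```

Request:
arm_command --steps '[0, -0.1, 0, 0, 0, 0, -0.1, 0, 0, 0, 0, 0, 0, 0, 0, 0, 0, 0, 0, 0]'

```text
time: 9.5
eef_pos: [0.497, -0.1847, 0.0554]
tcp_rot: [0.667, 0.745, 0.001, -0.0]
contact_force: [-0.6, 7.2, 6.7]
opening: 0.225
finger_force: 79.6
```

Run:
```python
from h import *
o=np.array([.4958,-.1908]);d=np.array([-np.sin(.11),np.cos(.11)]);s,R,y=pose()
print((s["eef_pos"][:2]-o)@d,(s["eef_pos"][:2]-o)@[d[1],-d[0]])
need(list(o+d*-.0043)+[.0555],.11)
im=ctrl.read_camera("top")[...,::-1]
cv2.imwrite("pics/t2.png",cv2.resize(im[165:275,315:475],None,fx=4.8,fy=4.8,interpolation=cv2.INTER_CUBIC))
```

```text
0.005954862386562771 0.0018634022991191644
t 9.5 tcp [ 0.497  -0.1847  0.0554] yaw 0.1092 tilt [ 0.001   0.0015 -1.    ] F [-0.64  7.17  6.65] fing 79.6 open 0.225 q [-0.55  0.19  2.05  0.    0.9  -0.66]
need units xyz [-0.41  -0.074 -0.003] spin -0.008
```

View pics/t2.png

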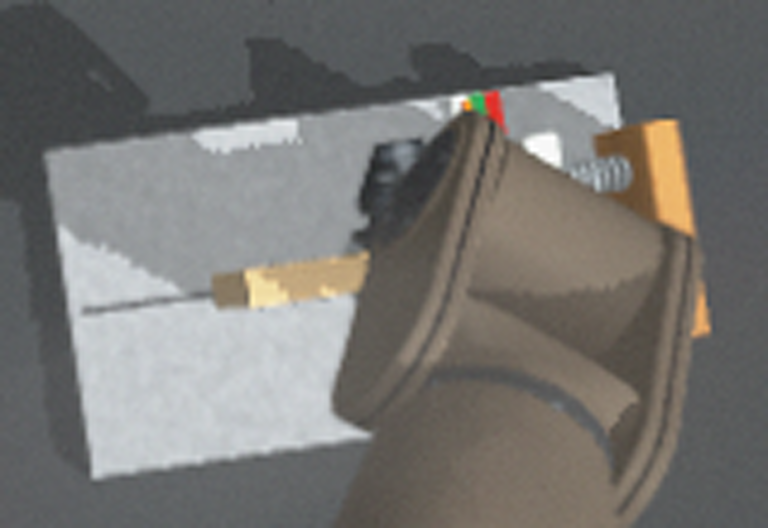

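The board is on the line and touching the panel. The orange pointer, at (468,102) in the crop, is at the white/green border. I'll ease the downward force and push further.

Request:
arm_command --steps '[0, -0.05, 0, -0.02, 0, 0, -0.08, 0, -0.01, 0, 0, -0.07, 0, 0, 0, 0, 0, 0, 0, 0, 0, 0, 0, 0, 0, 0, 0, 0, 0, 0]'

```text
time: 10.05
eef_pos: [0.4973, -0.1888, 0.0554]
tcp_rot: [0.667, 0.745, 0.001, -0.001]
contact_force: [0.0, 8.8, 4.5]
opening: 0.224
finger_force: 79.1
```

Run:
```python
from h import *
o=np.array([.4958,-.1908]);d=np.array([-np.sin(.11),np.cos(.11)]);s,R,y=pose()
print((s["eef_pos"][:2]-o)@d,(s["eef_pos"][:2]-o)@[d[1],-d[0]])
need(list(o+d*-.0043)+[.0555],.11)
a=ctrl.read_camera("side")[...,::-1];b=ctrl.read_camera("top")[...,::-1]
a=cv2.resize(a[235:385,220:350],None,fx=3.9,fy=3.9,interpolation=cv2.INTER_CUBIC)
b=cv2.resize(b[178:203,400:428],None,fx=10,fy=10,interpolation=cv2.INTER_CUBIC)
c=np.zeros((600,800,3),np.uint8);c[:a.shape[0],:a.shape[1]]=a;c[:250,515:795]=b
cv2.imwrite("pics/s3.png",c)
```

```text
0.0018379690643490318 0.0016768086417271832
t 10.05 tcp [ 0.4973 -0.1888  0.0554] yaw 0.1097 tilt [ 5.0e-04  2.8e-03 -1.0e+00] F [0.04 8.75 4.53] fing 79.1 open 0.224 q [-0.55  0.19  2.04  0.    0.9  -0.67]
need units xyz [-0.246 -0.067 -0.003] spin -0.003
```

View pics/s3.png

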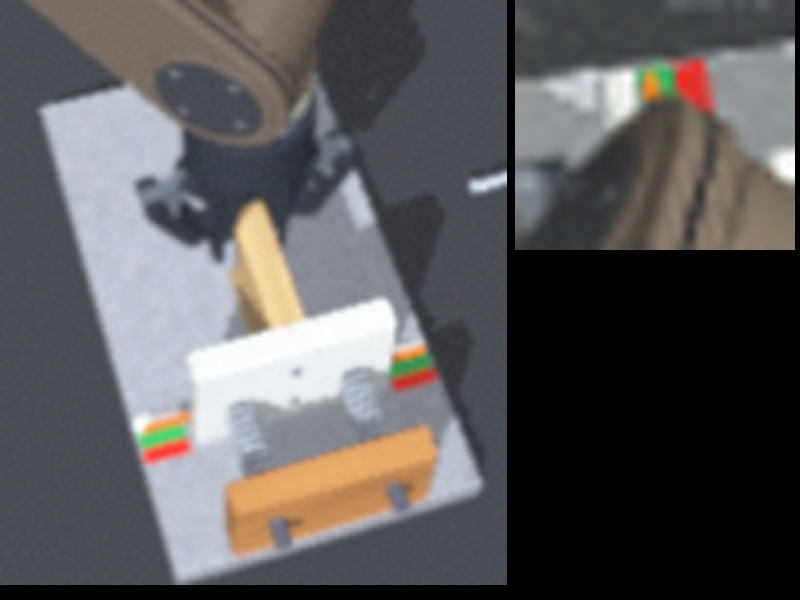

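The pointers, at (165,422) and (410,352) in the side crop, stand at the near edge of the green, about 10 mm in. I'll push another 4 mm or so and then hold.

Request:
arm_command --steps '[0, -0.06, 0, 0, 0, 0, -0.06, 0, 0, 0, 0, -0.06, 0, 0, 0, 0, 0, 0, 0, 0, 0, 0, 0, 0, 0, 0, 0, 0, 0, 0]'

```text
time: 10.65
eef_pos: [0.4976, -0.1922, 0.0555]
tcp_rot: [0.667, 0.745, 0.002, -0.002]
contact_force: [0.2, 13.5, 6.6]
opening: 0.227
finger_force: 79.4
```

Run:
```python
from h import *
o=np.array([.4958,-.1908]);d=np.array([-np.sin(.11),np.cos(.11)]);s,R,y=pose()
print((s["eef_pos"][:2]-o)@d,(s["eef_pos"][:2]-o)@[d[1],-d[0]])
need(list(o+d*-.0043)+[.0555],.11)
a=ctrl.read_camera("side")[...,::-1];b=ctrl.read_camera("top")[...,::-1]
a=cv2.resize(a[310:360,250:340],None,fx=8,fy=8,interpolation=cv2.INTER_CUBIC)
b=cv2.resize(b[183:198,400:428],None,fx=12,fy=12,interpolation=cv2.INTER_CUBIC)
c=np.zeros((600,800,3),np.uint8);c[:400,:720]=a;c[405:585,:336]=b
cv2.imwrite("pics/s4.png",c)
```

```text
-0.0015529058399292766 0.001641646487799479
t 10.65 tcp [ 0.4976 -0.1922  0.0555] yaw 0.1096 tilt [-2.0e-04  4.8e-03 -1.0e+00] F [ 0.2  13.53  6.64] fing 79.4 open 0.227 q [-0.56  0.2   2.04  0.01  0.91 -0.67]
need units xyz [-0.11  -0.066 -0.002] spin -0.004
```

View pics/s4.png

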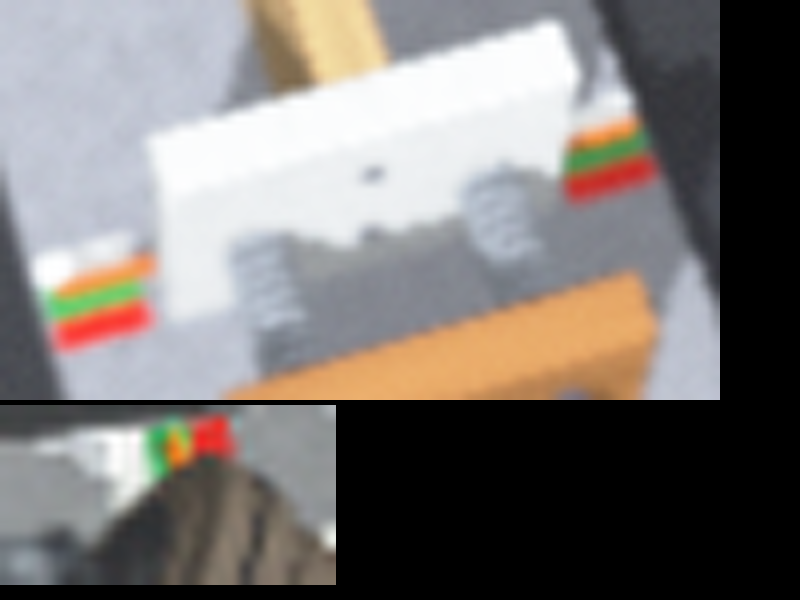

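In the top view the pointer at (177,445) sits in the middle of the green. The measured force is 13.5 N minus about 2–3 N of base friction, so roughly 10–11 N on the panel. I'll hold for over three seconds.

Request:
arm_command --steps '[0, 0, 0, 0, 0, 0, 0, 0, 0, 0, 0, 0, 0, 0, 0, 0, 0, 0, 0, 0, 0, 0, 0, 0, 0, 0, 0, 0, 0, 0, 0, 0, 0, 0, 0, 0, 0, 0, 0, 0]'

```text
time: 11.42
eef_pos: [0.4976, -0.1922, 0.0555]
tcp_rot: [0.667, 0.745, 0.002, -0.002]
contact_force: [-0.6, 12.7, 6.8]
opening: 0.225
finger_force: 79.4
```

Request:
arm_command --steps '[0, 0, 0, 0, 0, 0, 0, 0, 0, 0, 0, 0, 0, 0, 0, 0, 0, 0, 0, 0, 0, 0, 0, 0, 0, 0, 0, 0, 0, 0, 0, 0, 0, 0, 0, 0, 0, 0, 0, 0]'

```text
time: 12.08
eef_pos: [0.4976, -0.1922, 0.0555]
tcp_rot: [0.667, 0.745, 0.002, -0.002]
contact_force: [1.4, 12.0, 6.2]
opening: 0.22
finger_force: 79.4
```

Request:
arm_command --steps '[0, 0, 0, 0, 0, 0, 0, 0, 0, 0, 0, 0, 0, 0, 0, 0, 0, 0, 0, 0, 0, 0, 0, 0, 0, 0, 0, 0, 0, 0, 0, 0, 0, 0, 0, 0, 0, 0, 0, 0]'

```text
time: 12.75
eef_pos: [0.4976, -0.1922, 0.0555]
tcp_rot: [0.667, 0.745, 0.002, -0.002]
contact_force: [0.4, 11.5, 6.3]
opening: 0.221
finger_force: 79.4
```

Request:
arm_command --steps '[0, 0, 0, 0, 0, 0, 0, 0, 0, 0, 0, 0, 0, 0, 0, 0, 0, 0, 0, 0, 0, 0, 0, 0, 0, 0, 0, 0, 0, 0, 0, 0, 0, 0, 0, 0, 0, 0, 0, 0]'

```text
time: 13.42
eef_pos: [0.4976, -0.1922, 0.0555]
tcp_rot: [0.667, 0.745, 0.002, -0.002]
contact_force: [-0.0, 13.2, 6.3]
opening: 0.224
finger_force: 79.4
```

Request:
arm_command --steps '[0, 0, 0, 0, 0, 0, 0, 0, 0, 0, 0, 0, 0, 0, 0, 0, 0, 0, 0, 0, 0, 0, 0, 0, 0, 0, 0, 0, 0, 0, 0, 0, 0, 0, 0, 0, 0, 0, 0, 0]'

```text
time: 14.08
eef_pos: [0.4976, -0.1922, 0.0555]
tcp_rot: [0.667, 0.745, 0.002, -0.002]
contact_force: [-0.4, 13.0, 7.1]
opening: 0.224
finger_force: 79.4
```

Request:
arm_command --steps '[0, 0, 0, 0, 0, 0, 0, 0, 0, 0, 0, 0, 0, 0, 0, 0, 0, 0, 0, 0, 0, 0, 0, 0, 0, 0, 0, 0, 0, 0, 0, 0, 0, 0, 0, 0, 0, 0, 0, 0]'

```text
time: 14.75
eef_pos: [0.4976, -0.1922, 0.0555]
tcp_rot: [0.667, 0.745, 0.002, -0.002]
contact_force: [-0.1, 12.7, 6.1]
opening: 0.224
finger_force: 79.4
```

Run:
```python
from h import *
need([.4963,-.195,.0555],.11)
a=ctrl.read_camera("wrist")[...,::-1];b=ctrl.read_camera("top")[...,::-1]
b=cv2.resize(b[183:198,400:428],None,fx=8,fy=8,interpolation=cv2.INTER_CUBIC)
c=np.zeros((420,800,3),np.uint8);c[:,:560]=a;c[:120,565:789]=b
cv2.imwrite("pics/s5.png",c)
```

```text
t 14.75 tcp [ 0.4976 -0.1922  0.0555] yaw 0.1097 tilt [-2.0e-04  4.8e-03 -1.0e+00] F [-0.12 12.72  6.12] fing 79.4 open 0.224 q [-0.56  0.2   2.04  0.    0.91 -0.67]
need units xyz [-0.107 -0.065 -0.002] spin -0.003
```

View pics/s5.png

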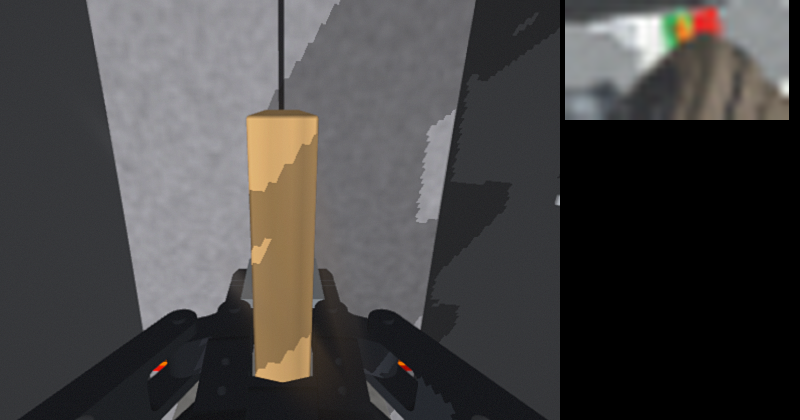

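The black line, at column 281, runs into the board's mid-plane at 282–283, so the board is aligned and square. The pointer is still in the green and the hold has been steady for over 4 s. I'll hand it in.

```bash
python3 -c "
from plant import ctrl
print(ctrl.sign_off())"
```

```text
the job is handed in; nothing more can be done
None
```

I handed the job in with the arm still gripping the divider: it stands on the centre line, pressed on the panel at an estimated 10 N (12–13 N measured less base friction), held steady for about 4 s with the pointer in the green; the sign-off returned no verdict.

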